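# Bring a kiln slab down the cooling rack to its cleat

### The job

Bring the kiln slab from the rack's flat landing down onto the slope and bed it against the wooden cleat, which is clamped somewhere along its rail, so that it cannot slide off: once it meets the cleat, press it home down the slope with a steady push of about 15 N for half a second, never ramming it (30 N would chip it). Leave it lying flat on the slope, its leading edge snug and square against the cleat and centred on it, let go, and leave the other things on the bench where they are.

Things in the scene. Friction and masses are not known exactly. Their poses are not given: they have to be found in the camera images.
- rack: Fixed steel-sheet rack on wooden sides, 390 x 300 mm, no lips. Origin: centre of its underside on the bench; z up, x downhill, y across. From x = -200 to -30 mm: level landing, 85 mm above the bench; from the brink at x = -30 to +190 mm: flat slope falling at 18 degrees (0.314 rad). The slab stays where it is left on the slope; sliding it down takes 1 to 3 N.
- rail: Flat metal rail with a dark slot, 34 mm wide, let into the slope, running downhill. Axes parallel to the rack's; origin: its middle line, on the slope at rack x = 125 mm, 34.6 mm up. On it, centred, is the cleat: a rigid light-wood strip 100 mm across the slope, 14 mm thick, 16 mm high, clamped with its uphill face 0 to 42 mm down the slope from this origin: where is not reported, see or feel it.
- slab: Loose pale ceramic plate, 110 (x) by 130 (y) by 18 mm, about 0.5 kg, too wide for a gripper. Origin: centre of its underside; z out of its top, x to its leading long side, the one for the cleat. Starts flat on the landing, turned up to 14 degrees from rack x and up to 80 mm off the rail's line. It tips onto the slope once pushed with its centre past the brink.
- slab_front (a point): Middle of the slab's lower leading edge: 55 mm along the slab's x from its origin, in the plane of its underside. When home it lies at the middle of the foot of the cleat's uphill face.
- bowl: Bystander: loose open steel bowl, 120 mm across, 75 mm high, beside the rack. Origin: centre of its underside.
- mould: Bystander: loose turned block of dark wood, 90 mm across, 75 mm high, beside the rack. Origin: centre of its underside.
- jar: Bystander: loose amber glass jar with a steel lid, 70 mm across, 90 mm high, beside the rack. Origin: centre of its underside.

How it is judged (in metres and radians):
On the way:
1. the slab is pressed home: it bears on the cleat (carried by the rail) with over 8 N (of the push, friction under the slab takes some 1 to 3 N) for 0.3 s (contact force between slab and rail above 8 N), for 0.3 s.
At the end, for the whole second after the job is handed in: The slab's leading face is within 3 mm of the cleat's uphill face (cleat's centre 62 mm ahead of the slab's origin), centred on it within 20 mm and parallel within 0.06 rad; the slab lies on the slope (within 4 mm; tilt 0.314 rad, within 0.04) and is at rest (x of cleat_c0 in the frame of slab between 0.059 and 0.065 m and y of cleat_c0 in the frame of slab between -0.02 and 0.02 m and z of cleat_c0 in the frame of slab between 0.0025 and 0.0105 m and angle between the y axis of slab and the y axis of rail, either way round below 0.06 rad and angle between slab's own z axis and vertical between 0.274 and 0.354 rad and linear speed of slab below 0.01 m/s); the robot touches nothing.
It fails at once if the slab is rammed against the cleat (over 30 N) (contact force between slab and rail above 30 N).
It fails at once if a bystander is moved by more than 15 mm (distance of any of bowl, mould, jar from where it was at the start of the episode above 0.015 m).
It also fails if it takes over 61 s, if anything falls off the work surface, if the arm or the gripper's body presses on something with over 40 N, if the wrist force passes 120 N, or if a joint passes its speed limit or range.

### The arm

A 6-joint arm with a two-finger parallel gripper is mounted at the origin on the work surface. World frame = base frame: x ahead of the robot, y to its left, z up, the work surface at z = 0. Lengths are in m, angles in degrees, forces in N, time in s.
With the tool pointing down it reaches from about 0.4 to 0.825 m from the base axis. Payload 7 kg.
Tool frame: the origin (TCP) lies midway between the tips of the shut fingers; the grasp point (between the pads) lies 19 mm behind it; z points along the fingers, y is the line along which they close (so a half turn about z gives the same grasp; the last joint's range is limited). The gripper opens to 88 mm and grips with 3 to 60 N. Pads are 19 mm wide; open, the fingers measure 130 mm over their backs; the gripper's body (78 mm by 193 mm) begins 47 mm behind the grasp point.
Start: joints at [-55.056, 20.546, 0.682, 0, -70.136, -16.507], TCP at [0.213, -0.64, 0.205] pointing down, gripper open.
Joint ranges: [-176.03, 176.03], [-82.01, 121.73], [-58.28, 71.71], [-173.87, 95.51], [-174.79, -0.11], [-173.66, 173.66]. Speed limits (degrees/s): [136.94, 136.94, 172.46, 180, 180, 180].

### API

Orientations are given as [roll, pitch, yaw] about the fixed x, y, z axes, in that order (R = Rz(yaw) Ry(pitch) Rx(roll)).
In Python, from plant import r, eyes, workorder gives the robot as it stands.
- The arm moves only by the tool step_arm, never from a script. Its argument "plan" is a list of rows, each a list of 5 numbers: the shift along the tool's x, y, z each as a share of 25 cm, from -1 to 1, then the turn about the tool's z as a share of 60 degrees, from -1 to 1, then the finger opening in mm, from 0 to 87.6. In form: [[x, y, z, turn, jaw], ...]. A call has 1 to 12 rows; each row is the pose to reach, as a shift and turn from the pose commanded when the call began, along the tool's axes at that moment; what a row does not reach only later rows make up. A row lasts 1/12 s, in which the tool goes at most 41.7 mm and 7.16 degrees, less where a joint would pass 70% of its speed; a pose out of reach is approached as far as the arm can. A call with a number of a shift or a turn outside -1 to 1 is refused whole. A call with a gripper value outside its range is refused whole. The fingers move at their own pace and stop on an object; "newtons" is the grip in N (left out, the last holds). Time passes only in rows, so rows that repeat a pose let the fingers close. It gives the time, the measured TCP pose, the force, the opening and the grip force at its end, in the units of the state.
- r.get_state(): the state, without advancing time (a new reading comes with each control period).
- eyes.capture(name): name is "scene" or "top" or "wrist"; returns the picture (420x560x3 uint8, red, green, blue); there is no depth.
- eyes.camera_model(name): a dict with "fov_y" (degrees; the focal length in pixels is half the picture's height over the tangent of half this angle, whatever the lens; pixels are square), "cx", "cy" (the principal point, pixels), "world_to_cam" (4x4, takes a point from world to camera coordinates); the wrist camera has in their place "hand_eye" (4x4, takes a point from camera to tool coordinates, whose origin is the TCP and whose axes are the flange's). Camera axes: x right, y up, looking along -z (the intrinsics and any distortion apply to the point x, -y, -z); pixel columns grow to the right and rows downward; lengths in m; the calibration is good to about 2 mm. A picture is of the moment at which its call begins: read the wrist's pose just before it. camera_model takes no time and is no camera call.
- workorder.close_job(): hands the job in; it is judged then, once.
The state is a dict: "time_s": time; "joints": joint angles; "qd": joint speeds; "joint_torque": joint torques, N m; "tcp_pos": TCP position; "eef_rot": TCP orientation; "contact_force": force on the tool from outside, world axes, zero at the start; "moment": the same for the moment, N m; "gripper_width": finger opening in m; "gripper_force": force on a finger pad.
Only numpy, scipy, OpenCV 4.12 (cv2) and the standard library are available. Lean on these libraries where they do the work, as an engineer would, in place of code of your own. Each camera call takes 0.05 s, during which the arm holds its last target. There are 200 camera calls.

## Working session

There is one attempt and no reset: what is moved stays moved. The work goes in short steps, Python scripts to look and compute and a tool call to move; the robot and the scene stay as the last step left them, time stands still between calls to the robot, and variables do not carry over. Pictures are saved under pics/ and viewed, at most 10 in all, crops included, and the job is handed in when it is done.

Besides the shell and the picture viewer there is one more tool, called by a JSON object that holds its "method" and its "body", one argument or row to a line. step_arm: Moves the arm, as the interface text tells. Its arguments: {"type":"object","properties":{"plan":{"type":"array"},"newtons":{"type":"number"}},"required":["plan"]}

```bash
mkdir -p pics; ls; python3 - <<'E'
from plant import r,eyes,workorder
import cv2,numpy as np
for n in("scene","top"):
    cv2.imwrite(f"pics/{n}0.png",eyes.capture(n)[:,:,::-1]); print(n,eyes.camera_model(n))
print(eyes.camera_model("wrist")); print(r.get_state())
E
```

```text
pics
scene {'fov_y': 46.35990722119281, 'cx': 276.749285715606, 'cy': 211.5721446503464, 'world_to_cam': array([[ 0.86470883,  0.50215924, -0.01071126, -0.42301562],
       [-0.42383967,  0.74095518,  0.52090821,  0.15633999],
       [ 0.26951544, -0.44589407,  0.85354549, -1.49783583],
       [ 0.        ,  0.        ,  0.        ,  1.        ]])}
top {'fov_y': 44.782468167821364, 'cx': 279.60722701841445, 'cy': 212.70607593333898, 'world_to_cam': array([[-2.98461176e-02, -9.99523878e-01,  7.82471770e-03,
        -5.07042213e-04],
       [ 9.96835040e-01, -2.91869450e-02,  7.39461021e-02,
        -4.88269465e-01],
       [-7.36825151e-02,  1.00069568e-02,  9.97231542e-01,
        -1.63827623e+00],
       [ 0.00000000e+00,  0.00000000e+00,  0.00000000e+00,
         1.00000000e+00]])}
{'fov_y': 67.43183504993002, 'cx': 278.92824399729733, 'cy': 210.82993132586844, 'hand_eye': array([[ 5.49503676e-04,  9.65594023e-01,  2.60053611e-01,
         7.02631388e-02],
       [ 9.99999557e-01, -3.31733690e-04, -8.81292760e-04,
        -6.52992144e-04],
       [-7.64702478e-04,  2.60053980e-01, -9.65593777e-01,
        -1.78473993e-01],
       [ 0.00000000e+00,  0.00000000e+00,  0.00000000e+00,
         1.00000000e+00]])}
{'time_s': 0.1, 'joints': array([-5.50547952e+01,  2.05870142e+01,  6.38644764e-01, -1.79468740e-02,
       -7.01367843e+01, -1.65053242e+01]), 'qd': array([-0.02281809, -0.03162502,  0.03811753, -0.03751366, -0.05188342,
        0.04480923]), 'joint_torque': array([-1.39893877e-03, -5.84164524e+01,  2.93752724e+01,  7.01563731e+00,
        1.02125737e-02, -5.96063069e-05]), 'tcp_pos': array([ 0.21330886, -0.63990259,  0.20411645]), 'eef_rot': array([ 1.79913562e+02, -8.01786980e-03, -1.61566224e+02]), 'contact_force': array([-0.18269884,  1.33434333,  0.17872751]), 'moment': array([0.04012991, 0.02572762, 0.00652354]), 'gripper_force': 0.0, 'gripper_width': 0.08720804475757847}
```

View pics/top0.png

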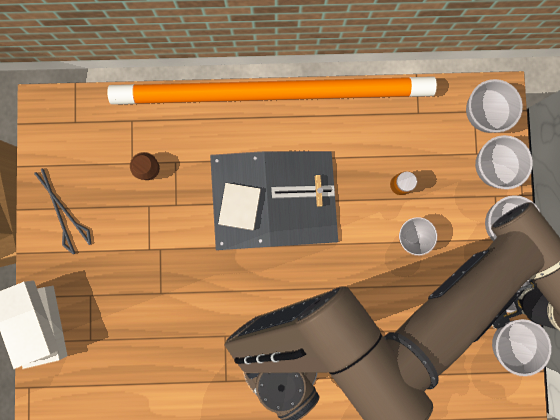

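View pics/scene0.png

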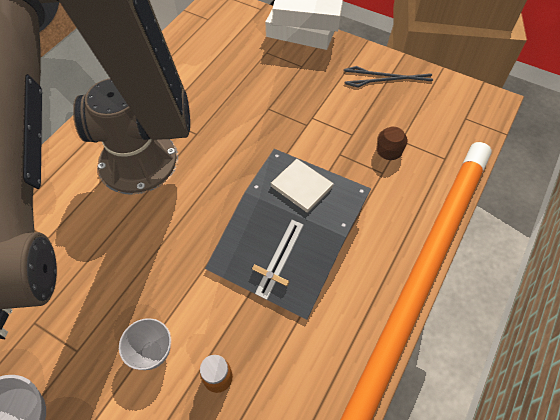

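The top view shows the rack (cols 211–340, rows 152–249) with downhill to the right (world −y). The slab is around (241,206) and the cleat around (319,191). I'll crop both views for precise corners.

```bash
python3 - <<'E'
import cv2
a=cv2.imread("pics/top0.png")[142:262,200:350]
cv2.imwrite("pics/topc.png",cv2.resize(a,None,fx=5,fy=5,interpolation=cv2.INTER_CUBIC))
a=cv2.imread("pics/scene0.png")[140:330,195:385]
cv2.imwrite("pics/scenec.png",cv2.resize(a,None,fx=3,fy=3,interpolation=cv2.INTER_CUBIC))
E
```

```text
(no output)
```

View pics/topc.png

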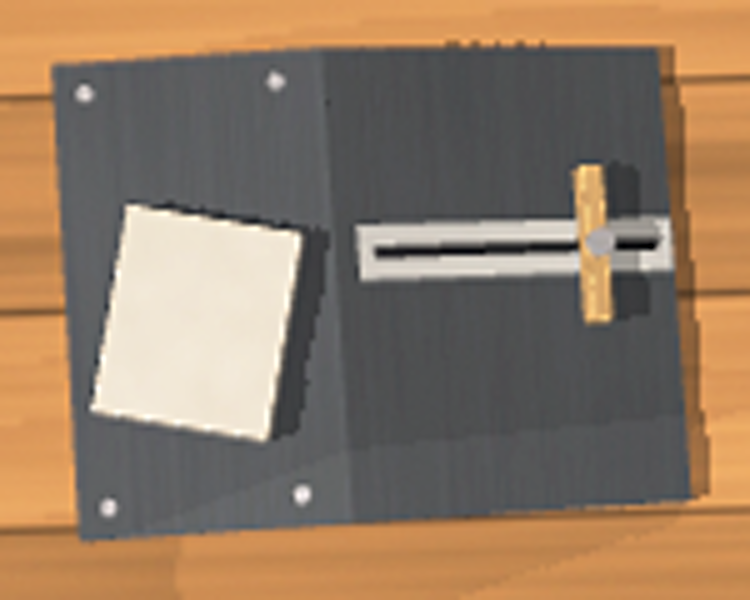

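View pics/scenec.png

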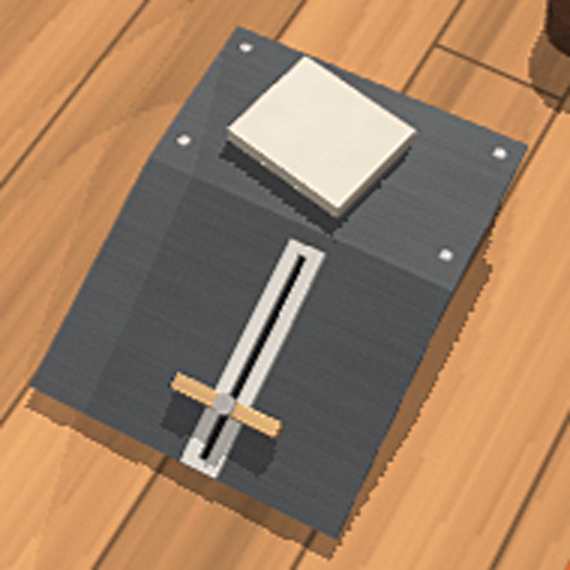

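```bash
cat > h.py <<'E'
import numpy as np
from plant import r,eyes,workorder
from scipy.optimize import least_squares
from scipy.spatial.transform import Rotation as Ro
def proj(n,P,T=None):
    c=eyes.camera_model(n); T=c["world_to_cam"] if T is None else T
    p=P@T[:3,:3].T+T[:3,3]; f=210/np.tan(np.radians(c["fov_y"]/2))
    return np.c_[c["cx"]-f*p[:,0]/p[:,2], c["cy"]+f*p[:,1]/p[:,2]]
def pose(q,P): # x,y,yaw
    return np.c_[P[:,0]*np.cos(q[2])-P[:,1]*np.sin(q[2])+q[0],P[:,0]*np.sin(q[2])+P[:,1]*np.cos(q[2])+q[1],P[:,2]]
E
cat > fit.py <<'E'
from h import *
t=lambda L:(np.array(L)+.5)/5-.5+[200,142]
s=lambda L:(np.array(L)+.5)/3-.5+[195,140]
zb=.085-.22*np.tan(np.radians(18))
R=np.array([[-.2,.15,.085],[-.2,-.15,.085],[-.03,.15,.085],[-.03,-.15,.085],[.19,.15,zb],[.19,-.15,zb]])
rt=t([(52,66),(80,541),(320,50),(352,522),(658,47),(692,497)])
rs=s([(527,147),(240,27),(450,291),(151,160),(335,540),(32,386)])
S=np.array([[-.055,.065,.103],[.055,.065,.103],[.055,-.065,.103],[-.055,-.065,.103]])
st=t([(126,204),(302,234),(270,441),(91,411)]); ss=s([(415,131),(334,216),(227,130),(308,57)])
def fit(P,a,b,q0):
    for nm,k in(("top",(1,0)),("scene",(0,1)),("both",(1,1))):
        o=least_squares(lambda q:np.r_[k[0]*(proj("top",pose(q,P))-a).ravel(),k[1]*(proj("scene",pose(q,P))-b).ravel()],q0)
        print(nm,o.x.round(4),np.degrees(o.x[2]).round(2),'rms',np.sqrt((o.fun**2).sum()/(12*sum(k))).round(2))
    return o.x
rk=fit(R,rt,rs,[.5,0,-1.57]); sl=fit(S,st,ss,[.5,.1,-1.7])
inv=lambda q,p:(np.array([[np.cos(q[2]),np.sin(q[2])],[-np.sin(q[2]),np.cos(q[2])]])@(np.array(p)-q[:2]))
print('slab in rack',inv(rk,sl[:2]),np.degrees(sl[2]-rk[2]))
c,sn=np.cos(np.radians(18)),np.sin(np.radians(18))
def cl(q,h): # d, yr
    d,y=q; o=np.array([.125+d*c+h*sn,0,.0346-d*sn+h*c]); return pose(rk,np.array([o+[0,y+.05,0],o+[0,y-.05,0]]))
for nm,a,h in(("top",t([(571,166),(584,323)]),0),("scene",s([(281,424),(176,373)]),.016)):
    o=least_squares(lambda q:(proj(nm,cl(q,h))-a).ravel(),[.02,0]); print('cleat',nm,o.x,abs(o.fun).max())
rl=np.array([[.125,0,.0346]])
np.savez("fit",rk=rk,sl=sl)
E
python3 fit.py
```

```text
top [ 0.5307 -0.0062 -1.5308] -87.71 rms 0.36
scene [ 0.5292 -0.0069 -1.5347] -87.93 rms 0.71
both [ 0.5298 -0.0066 -1.5331] -87.84 rms 0.6
top [ 0.506   0.1103 -1.7602] -100.85 rms 0.16
scene [ 0.5056  0.107  -1.7868] -102.38 rms 0.56
both [ 0.5057  0.1086 -1.7743] -101.66 rms 0.56
slab in rack [-0.11606518 -0.01977523] -13.821820218578697
cleat top [0.00081223 0.0209422 ] 0.3471635174607002
cleat scene [0.00250425 0.01738672] 0.1781645403154073
```

```bash
cat >> h.py <<'E'
import json
def rel(p,yaw,st=None):
    """row numbers to bring the tool from st (xyz,yaw) to p,yaw"""
    s=r.get_state(); p0,y0=(s["tcp_pos"],s["eef_rot"][2]) if st is None else st
    M=Ro.from_euler('xyz',[180,0,y0],degrees=True).as_matrix()
    d=M.T@(np.array(p)-p0)/.25; t=-((yaw-y0+180)%360-180)/60
    return np.r_[d,t].round(3)
try:
    F=np.load("fit.npz"); rk=F["rk"]; sl=F["sl"]
    rkdeg=np.degrees(rk[2])
    W=lambda x,y,z:pose(rk,np.array([[x,y,z]]))[0]
    def inrack(p):
        c,s=np.cos(rk[2]),np.sin(rk[2]); d=np.array(p[:2])-rk[:2]
        return np.array([c*d[0]+s*d[1],-s*d[0]+c*d[1],p[2]])
except Exception: pass
E
python3 - <<'E'
from h import *
s=r.get_state(); st=(s["tcp_pos"],s["eef_rot"][2])
for p,y in(((.42,-.5,.205),-110),((.5,-.28,.205),-60),((.45,-.06,.205),-11)):
    print(rel(p,y,st)); st=(np.array(p),y)
# side push start: 65+9.5+18 mm off slab centre, along -slab y
a=sl[2]; n=np.array([np.sin(a),-np.cos(a)])
print(np.degrees(a)+90, sl[:2]+n*(.065+.0095+.02))
E
```

```text
[-0.961  0.269 -0.004 -0.859]
[-0.936  0.     0.    -0.833]
[-0.862 -0.267 -0.    -0.817]
-11.661476067912275 [0.41311986 0.12773842]
```

{"method": "step_arm", "body": {
  "plan": [
    [-0.96,0.27,0,-0.86,40],
    [-0.96,0.27,0,-0.86,40],
    [-0.96,0.27,0,-0.86,40],
    [-0.96,0.27,0,-0.86,40],
    [-0.96,0.27,0,-0.86,40],
    [-0.96,0.27,0,-0.86,40],
    [-0.96,0.27,0,-0.86,40],
    [-0.96,0.27,0,-0.86,40],
    [-0.96,0.27,0,-0.86,40]
  ]
}}

```text
time_s: 0.85
tcp_pos: [0.4205, -0.4994, 0.2044]
eef_rot: [179.9, 0.0, -109.8]
contact_force: [-0.3, -0.7, 0.1]
gripper_width: 0.0405
gripper_force: 0.0
```

{"method": "step_arm", "body": {
  "plan": [
    [-0.94,0,0,-0.83,40],
    [-0.94,0,0,-0.83,40],
    [-0.94,0,0,-0.83,40],
    [-0.94,0,0,-0.83,40],
    [-0.94,0,0,-0.83,40],
    [-0.94,0,0,-0.83,40],
    [-0.94,0,0,-0.83,40],
    [-0.94,0,0,-0.83,40],
    [-0.94,0,0,-0.83,40]
  ]
}}

```text
time_s: 1.6
tcp_pos: [0.4998, -0.2796, 0.2049]
eef_rot: [180.0, 0.0, -60.4]
contact_force: [0.5, -0.5, -0.5]
gripper_width: 0.0398
gripper_force: 0.0
```

{"method": "step_arm", "body": {
  "plan": [
    [-0.86,-0.27,0,-0.82,40],
    [-0.86,-0.27,0,-0.82,40],
    [-0.86,-0.27,0,-0.82,40],
    [-0.86,-0.27,0,-0.82,40],
    [-0.86,-0.27,0,-0.82,40],
    [-0.86,-0.27,0,-0.82,40],
    [-0.86,-0.27,0,-0.82,40],
    [-0.86,-0.27,0,-0.82,40],
    [-0.86,-0.27,0,-0.82,40]
  ]
}}

```text
time_s: 2.35
tcp_pos: [0.4516, -0.0601, 0.205]
eef_rot: [180.0, -0.0, -11.4]
contact_force: [-0.4, -0.6, 0.7]
gripper_width: 0.04
gripper_force: 0.0
```

```bash
python3 - <<'E'
from h import *
print(rel((.412,.128,.20),-11.4))
E
```

```text
[-0.304 -0.706  0.02  -0.   ]
```

{"method": "step_arm", "body": {
  "plan": [
    [-0.3,-0.7,0.02,0,40],
    [-0.3,-0.7,0.02,0,40],
    [-0.3,-0.7,0.02,0,40],
    [-0.3,-0.7,0.02,0,40],
    [-0.3,-0.7,0.02,0,40],
    [-0.3,-0.7,0.02,0,40],
    [-0.3,-0.7,0.02,0,40]
  ]
}}

```text
time_s: 2.93
tcp_pos: [0.4114, 0.1268, 0.1997]
eef_rot: [180.0, 0.0, -11.2]
contact_force: [0.3, -0.6, -1.0]
gripper_width: 0.0399
gripper_force: 0.0
```

```bash
python3 - <<'E'
from h import *
import cv2
s=r.get_state(); print(s["tcp_pos"],s["eef_rot"],s["joints"])
cv2.imwrite("pics/w1.png",eyes.capture("wrist")[:,:,::-1])
E
```

```text
[0.4114395  0.12675123 0.19973242] [ 1.79964794e+02  2.31559998e-02 -1.12205866e+01] [ 4.35795622e+01 -3.09131003e+00 -2.86695106e+01  1.52033025e-03
 -6.44639155e+01  3.51992025e+01]
```

View pics/w1.png

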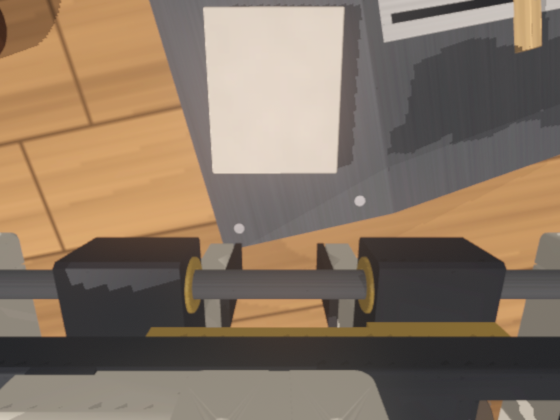

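The slab sits square ahead of the fingers, with its near edge at row 174 (cols 212–337) and its far edge at row 10 (cols 204–343). The rail is at the upper right and the cleat at (527,20). I'll refit the slab from this view.

```bash
cat >> h.py <<'E'
def wristT(s):
    T=np.eye(4); T[:3,:3]=Ro.from_euler('xyz',s["eef_rot"],degrees=True).as_matrix(); T[:3,3]=s["tcp_pos"]
    return np.linalg.inv(T@eyes.camera_model("wrist")["hand_eye"])
def fitslab(px,s,q0,z=.103):
    S=np.array([[-.055,.065,z],[.055,.065,z],[.055,-.065,z],[-.055,-.065,z]])
    o=least_squares(lambda q:(proj("wrist",pose(q,S),wristT(s))-np.array(px)).ravel(),q0); return o.x,abs(o.fun).max()
E
python3 - <<'E'
from h import *
s=r.get_state()
q,e=fitslab([(204,10),(343,9),(337,174),(212,174)],s,sl)
print(q,np.degrees(q[2]),e,'rack',inrack([*q[:2],0]),np.degrees(q[2])-rkdeg)
# rack rivets/edge check: project brink line and rack corner
print(proj("wrist",np.array([W(-.2,-.15,.085),W(-.03,-.15,.085),W(-.03,0,.085),W(-.03,.1,.085)]),wristT(s)))
E
```

```text
[ 0.50281376  0.11138619 -1.76299298] -101.01205678289539 2.0041413066591645 rack [-0.11891982 -0.0225251   0.        ] -13.172400933561818
[[225.39853194 250.36263528]
 [394.66031173 212.49786728]
 [370.34651101  46.12056919]
 [349.83455251 -94.24104164]]
```

{"method": "step_arm", "body": {
  "plan": [
    [0,0,0.15,0,40],
    [0,0,0.3,0,40],
    [0,0,0.37,0,40],
    [0,0,0.4,0,40],
    [0,0,0.42,0,40],
    [0,0,0.428,0,40],
    [0,0,0.428,0,40]
  ]
}}

```text
time_s: 3.57
tcp_pos: [0.412, 0.1265, 0.0936]
eef_rot: [-180.0, -0.0, -11.1]
contact_force: [0.1, -0.5, 1.3]
gripper_width: 0.0398
gripper_force: 0.0
```

```bash
python3 - <<'E'
from h import *
s=r.get_state(); print(s["tcp_pos"],s["eef_rot"],s["contact_force"],inrack(s["tcp_pos"]))
print(rel(W(-.115,.019-.0745,s["tcp_pos"][2]),rkdeg+90))
E
```

```text
[0.4120477  0.12652142 0.09361915] [-1.79960495e+02 -4.56310571e-02 -1.10580511e+01] [ 0.07942623 -0.54264583  1.30017725] [-0.13746583 -0.1126561   0.09361915]
[ 0.243  0.035  0.    -0.22 ]
```

{"method": "step_arm", "body": {
  "plan": [
    [0.025,0,0,0,40],
    [0.045,0,0,0,40],
    [0.06,0,0,0,40],
    [0.07,0,0,0,40],
    [0.085,0.003,0,-0.02,40],
    [0.1,0.006,0,-0.04,40],
    [0.115,0.01,0,-0.06,40],
    [0.13,0.013,0,-0.08,40],
    [0.145,0.016,0,-0.1,40],
    [0.16,0.02,0,-0.12,40],
    [0.175,0.022,0,-0.135,40]
  ]
}}

```text
time_s: 4.48
tcp_pos: [0.4536, 0.1128, 0.0931]
eef_rot: [-180.0, -0.0, -2.8]
contact_force: [0.3, -0.3, -0.2]
gripper_width: 0.0396
gripper_force: 0.0
```

{"method": "step_arm", "body": {
  "plan": [
    [0.015,0.003,0,-0.015,40],
    [0.03,0.005,0,-0.035,40],
    [0.043,0.007,0,-0.05,40],
    [0.055,0.009,0,-0.065,40],
    [0.063,0.01,0,-0.078,40],
    [0.068,0.01,0,-0.085,40],
    [0.068,0.01,0,-0.085,40]
  ]
}}

```text
time_s: 5.07
tcp_pos: [0.4702, 0.1095, 0.0929]
eef_rot: [180.0, 0.0, 2.3]
contact_force: [-0.4, -0.2, -0.0]
gripper_width: 0.0399
gripper_force: 0.0
```

```bash
python3 - <<'E'
from h import *
import cv2
s=r.get_state(); print(s["tcp_pos"],s["eef_rot"],s["contact_force"],inrack(s["tcp_pos"]))
cv2.imwrite("pics/w2.png",eyes.capture("wrist")[:,:,::-1])
E
```

```text
[0.4701941  0.10954747 0.09291819] [1.79996758e+02 2.92418963e-03 2.25533029e+00] [-0.36778867 -0.23954075 -0.00580936] [-0.11831204 -0.05519089  0.09291819]
```

View pics/w2.png

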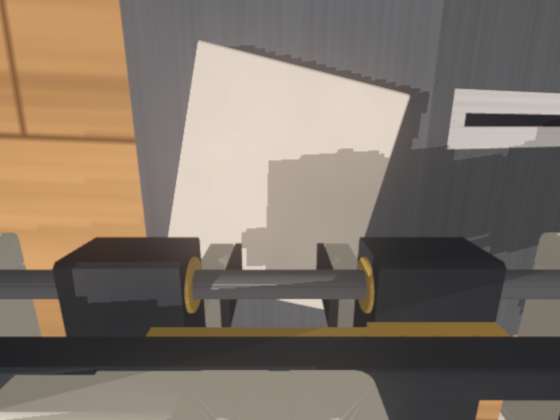

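```bash
python3 - <<'E'
from h import *
s=r.get_state(); T=wristT(s)
P=lambda q,a:proj("wrist",pose(q,np.array(a)),T)
def f(q):
    c=P(q,[[-.055,.065,.103],[.055,.065,.103]])-[(199,42),(410,96)]
    # points on side edges, unknown y
    e=P(q[:3],[[.055,q[3],.103],[-.055,q[4],.103]])-[(368,235),(170,232)]
    n=P(q[:3],[[q[5],-.065,.103],[q[6],-.065,.103]])-[(280,302),(325,308)]
    return np.r_[c.ravel(),e.ravel(),n.ravel()]
o=least_squares(f,[.51,.11,-1.76,-.02,-.02,0,.02])
q=o.x;print(q,np.degrees(q[2])-rkdeg,inrack([*q[:2],0]),o.fun.round(1))
print(proj("wrist",np.array([s["tcp_pos"]]),T), proj("wrist",np.array([W(-.03,.0,.085),W(-.03,.1,.085)]),T))
print(P(sl,[[-.055,.065,.103],[.055,.065,.103],[.055,-.065,.103],[-.055,-.065,.103]]))
E
```

```text
[ 0.50390814  0.11063768 -1.75283888 -0.01196675 -0.03481288  0.015601
  0.04325095] -12.590614348111032 [-0.11813059 -0.02145972  0.        ] [-2.3 -0.8  3.  -1.7  0.4  0.1 -0.3 -0.  -0.1  0.7 -0.7  3.6]
[[277.89387744 245.34251565]] [[429.28509849 151.82426416]
 [454.61014089 -50.75792591]]
[[204.04010915  35.48173448]
 [419.33638637  93.82545973]
 [343.72309752 314.11733236]
 [164.16405509 274.42492317]]
```

The slab hasn't moved: the fingertips passed over it with no force, so the tips sit higher than the TCP when open. I'll probe down gently to find their height.

{"method": "step_arm", "body": {
  "plan": [
    [0,0,0.004,0,40],
    [0,0,0.008,0,40],
    [0,0,0.012,0,40],
    [0,0,0.012,0,40]
  ]
}}

```text
time_s: 5.45
tcp_pos: [0.4698, 0.1095, 0.0897]
eef_rot: [180.0, 0.0, 2.2]
contact_force: [0.5, 0.4, -0.3]
gripper_width: 0.0403
gripper_force: 0.0
```

{"method": "step_arm", "body": {
  "plan": [
    [0,0,0.004,0,40],
    [0,0,0.008,0,40],
    [0,0,0.012,0,40],
    [0,0,0.012,0,40]
  ]
}}

```text
time_s: 5.78
tcp_pos: [0.4699, 0.1095, 0.0867]
eef_rot: [180.0, 0.0, 2.2]
contact_force: [0.2, -0.2, -0.3]
gripper_width: 0.0404
gripper_force: 0.0
```

```bash
python3 - <<'E'
from h import *
import cv2
a=eyes.capture("scene")[100:260,200:400,::-1]
cv2.imwrite("pics/s2.png",cv2.resize(a,None,fx=3.6,fy=3.6,interpolation=cv2.INTER_CUBIC))
E
```

```text
(no output)
```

View pics/s2.png

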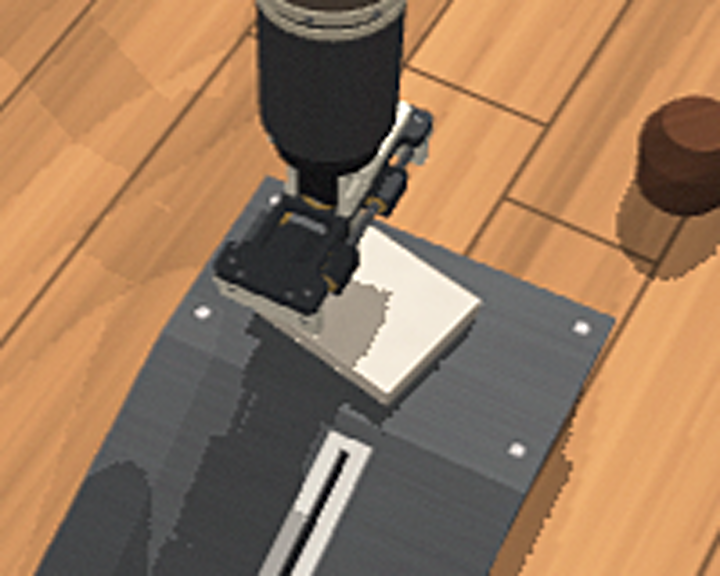

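The scene view shows a linkage gripper whose tips are retracted and hovering above the slab. I'll keep probing.

{"method": "step_arm", "body": {
  "plan": [
    [0,0,0.004,0,40],
    [0,0,0.008,0,40],
    [0,0,0.012,0,40],
    [0,0,0.012,0,40]
  ]
}}

```text
time_s: 6.17
tcp_pos: [0.4699, 0.1095, 0.0837]
eef_rot: [180.0, 0.0, 2.2]
contact_force: [0.9, -0.2, 0.0]
gripper_width: 0.04
gripper_force: 0.0
```

{"method": "step_arm", "body": {
  "plan": [
    [0,0,0.004,0,40],
    [0,0,0.008,0,40],
    [0,0,0.012,0,40],
    [0,0,0.012,0,40]
  ]
}}

```text
time_s: 6.5
tcp_pos: [0.4701, 0.1096, 0.0817]
eef_rot: [180.0, -0.0, 2.3]
contact_force: [-3.3, 0.7, 8.4]
gripper_width: 0.0399
gripper_force: 4.6
```

```bash
python3 - <<'E'
from h import *
s=r.get_state();print(rel((.412,.1275,.1067),-11,(np.array([.4701,.1096,.1067]),2.3)))
E
```

```text
[-0.229 -0.081 -0.     0.222]
```

{"method": "step_arm", "body": {
  "plan": [
    [0,0,-0.1,0,40],
    [0,0,-0.1,0,40],
    [-0.1,0,-0.1,0,40],
    [-0.235,-0.065,-0.1,0.22,40],
    [-0.235,-0.065,-0.1,0.22,40],
    [-0.235,-0.065,-0.05,0.22,40],
    [-0.235,-0.065,0,0.22,40],
    [-0.235,-0.065,0.02,0.22,40],
    [-0.235,-0.065,0.04,0.22,40],
    [-0.235,-0.065,0.04,0.22,40]
  ]
}}

```text
time_s: 7.33
tcp_pos: [0.4104, 0.1232, 0.0703]
eef_rot: [179.9, 0.1, -11.0]
contact_force: [-0.4, -0.4, 0.4]
gripper_width: 0.0402
gripper_force: 0.0
```

```bash
python3 - <<'E'
from h import *
s=r.get_state();print(inrack(s["tcp_pos"]),rel(W(-.116,-.0555,s["tcp_pos"][2]),rkdeg+90))
E
```

```text
[-0.13418884 -0.11444145  0.07028181] [ 0.246  0.017  0.    -0.219]
```

{"method": "step_arm", "body": {
  "plan": [
    [0.025,-0.014,0,0,40],
    [0.045,-0.014,0,0,40],
    [0.06,-0.014,0,0,40],
    [0.07,-0.014,0,0,40],
    [0.085,-0.013,0,0,40],
    [0.095,-0.012,0,-0.01,40]
  ]
}}

```text
time_s: 7.83
tcp_pos: [0.4338, 0.1214, 0.0709]
eef_rot: [179.9, 0.1, -10.4]
contact_force: [-7.2, 1.2, 5.5]
gripper_width: 0.0403
gripper_force: 3.8
```

{"method": "step_arm", "body": {
  "plan": [
    [0.008,0.002,0.006,-0.01,40],
    [0.02,0.004,0.01,-0.03,40],
    [0.033,0.006,0.01,-0.05,40],
    [0.046,0.009,0.01,-0.07,40],
    [0.06,0.012,0.01,-0.09,40],
    [0.072,0.015,0.01,-0.11,40],
    [0.08,0.016,0.01,-0.12,40]
  ]
}}

```text
time_s: 8.42
tcp_pos: [0.4521, 0.1131, 0.068]
eef_rot: [179.9, 0.2, -3.2]
contact_force: [-7.2, -0.6, 3.3]
gripper_width: 0.0399
gripper_force: 3.2
```

```bash
python3 - <<'E'
from h import *
import cv2
s=r.get_state();print(inrack(s["tcp_pos"]),s["contact_force"],rel(W(-.118,-.0555,s["tcp_pos"][2]),rkdeg+90))
cv2.imwrite("pics/w3.png",eyes.capture("wrist")[:,:,::-1])
E
```

```text
[-0.12256233 -0.07312743  0.06801791] [-7.15940679 -0.64659337  3.30711615] [ 0.072  0.012  0.    -0.089]
```

View pics/w3.png

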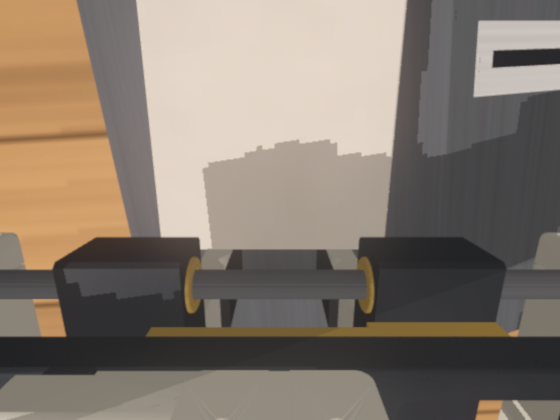

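The slab is square against both fingers and centred, with its side edges at cols ~152 and ~397. I'll finish the sideways push.

{"method": "step_arm", "body": {
  "plan": [
    [0.012,0.002,0,-0.015,40],
    [0.025,0.004,0,-0.03,40],
    [0.038,0.006,0,-0.05,40],
    [0.052,0.009,0,-0.07,40],
    [0.064,0.011,0,-0.085,40],
    [0.072,0.012,0,-0.09,40],
    [0.072,0.012,0,-0.09,40]
  ]
}}

```text
time_s: 9.05
tcp_pos: [0.4715, 0.1102, 0.0682]
eef_rot: [180.0, 0.0, 2.2]
contact_force: [-1.3, -0.8, -0.5]
gripper_width: 0.0398
gripper_force: 0.9
```

{"method": "step_arm", "body": {
  "plan": [
    [-0.08,0,0,0,40],
    [-0.08,0,-0.15,0,40],
    [-0.08,0,-0.3,0,40],
    [-0.08,0,-0.45,0,40],
    [-0.08,0,-0.45,0,40]
  ]
}}

```text
time_s: 9.47
tcp_pos: [0.4562, 0.112, 0.189]
eef_rot: [-179.7, -0.7, 2.3]
contact_force: [1.2, 0.8, 0.3]
gripper_width: 0.04
gripper_force: 0.0
```

```bash
python3 - <<'E'
from h import *
import cv2
s=r.get_state();print(s["tcp_pos"],inrack(s["tcp_pos"]))
im=eyes.capture("wrist"); cv2.imwrite("pics/w4.png",im[:,:,::-1])
hsv=cv2.cvtColor(im,cv2.COLOR_RGB2HSV); m=((hsv[...,2]>170)&(hsv[...,1]<45)).astype(np.uint8)*255
m[232:]=0
for c in cv2.findContours(m,0,2)[0]:
    if cv2.contourArea(c)>2000: print(cv2.minAreaRect(c),cv2.approxPolyDP(c,6,True)[:,0].tolist())
print(rel(W(-.215,.019,.187),rkdeg))
E
```

```text
[0.45618415 0.11197717 0.18903341] [-0.12126814 -0.06909929  0.18903341]
((461.0, 106.5), (39.0, 128.0), 90.0) [[397, 126], [519, 119], [408, 112], [408, 102], [523, 105], [525, 93], [401, 87]]
((279.0, 95.0), (170.0, 144.0), 90.0) [[207, 10], [215, 179], [341, 180], [351, 11]]
[ 0.359 -0.375 -0.005  1.502]
```

```bash
python3 - <<'E'
from h import *
s=r.get_state(); s["tcp_pos"]=np.array([.4562,.112,.189])
q,e=fitslab([(207,10),(351,11),(341,180),(215,179)],s,sl)
print(q,e,'rack',inrack([*q[:2],0]),np.degrees(q[2])-rkdeg)
T=wristT(s)
f=lambda v:(proj("wrist",np.array([W(x,v[0],.085-(x+.03)*np.tan(np.radians(18))) for x in v[1:]]),T)-[(399,106.5),(522,106)]).ravel()
o=least_squares(f,[.02,0,.1]);print('rail y',o.x,o.fun)
E
```

```text
[ 0.54586439  0.11586042 -1.53779077] 2.1986414298384602 rack [-0.12176803  0.0206636   0.        ] -0.2692648616161648
rail y [ 0.01968777 -0.01754879  0.12181932] [ 0.05676397 -1.91715071 -0.06576208  2.22105338]
```

```bash
python3 - <<'E'
from h import *
p=W(-.205,.0203,.189);print(p,rel(p,rkdeg+30))
E
```

```text
[0.54236353 0.19901953 0.189     ] [ 0.364 -0.335 -0.013  1.002]
```

{"method": "step_arm", "body": {
  "plan": [
    [0.36,-0.335,-0.013,1.0,40],
    [0.36,-0.335,-0.013,1.0,40],
    [0.36,-0.335,-0.013,1.0,40],
    [0.36,-0.335,-0.013,1.0,40],
    [0.36,-0.335,-0.013,1.0,40],
    [0.36,-0.335,-0.013,1.0,40],
    [0.36,-0.335,-0.013,1.0,40],
    [0.36,-0.335,-0.013,1.0,40],
    [0.36,-0.335,-0.013,1.0,40],
    [0.36,-0.335,-0.013,1.0,40]
  ]
}}

```text
time_s: 10.35
tcp_pos: [0.5384, 0.1971, 0.1838]
eef_rot: [-180.0, -0.0, -57.9]
contact_force: [-0.3, 0.2, 0.8]
gripper_width: 0.04
gripper_force: 0.0
```

```bash
python3 - <<'E'
from h import *
print(rel(W(-.205,.0203,.070),rkdeg))
E
```

```text
[ 0.002 -0.017  0.455  0.499]
```

{"method": "step_arm", "body": {
  "plan": [
    [0.002,-0.017,0,0.5,40],
    [0.002,-0.017,0,0.5,40],
    [0.002,-0.017,0,0.5,40],
    [0.002,-0.017,0,0.5,40],
    [0.002,-0.017,0.15,0.5,40],
    [0.002,-0.017,0.3,0.5,40],
    [0.002,-0.017,0.38,0.5,40],
    [0.002,-0.017,0.42,0.5,40],
    [0.002,-0.017,0.445,0.5,40],
    [0.002,-0.017,0.455,0.5,40],
    [0.002,-0.017,0.455,0.5,40]
  ]
}}

```text
time_s: 11.27
tcp_pos: [0.5425, 0.1991, 0.071]
eef_rot: [-179.9, 0.0, -87.7]
contact_force: [-0.4, 0.2, 0.1]
gripper_width: 0.0397
gripper_force: 0.0
```

```bash
python3 - <<'E'
from h import *
s=r.get_state();print(inrack(s["tcp_pos"]),s["eef_rot"]-[0,0,rkdeg],s["contact_force"])
E
```

```text
[-0.20506791  0.02046621  0.07100628] [-1.79942370e+02  2.13699595e-02  1.23399674e-01] [-0.4362414   0.21235165  0.05994902]
```

{"method": "step_arm", "body": {
  "plan": [
    [0.03,0,0,0,40],
    [0.055,0,0.003,0,40],
    [0.075,0,0.006,0,40],
    [0.1,0,0.008,0,40],
    [0.125,0,0.008,0,40],
    [0.15,0,0.008,0,40],
    [0.175,0,0.008,0,40],
    [0.2,0,0.008,0,40],
    [0.225,0,0.008,0,40],
    [0.25,0,0.008,0,40],
    [0.275,0,0.008,0,40],
    [0.3,0,0.008,0,40]
  ]
}}

```text
time_s: 12.27
tcp_pos: [0.5467, 0.125, 0.0703]
eef_rot: [-179.7, 0.2, -87.7]
contact_force: [0.7, 6.0, 4.4]
gripper_width: 0.0398
gripper_force: 3.3
```

{"method": "step_arm", "body": {
  "plan": [
    [0.02,0,0,0,40],
    [0.04,0,0,0,40],
    [0.06,0,0,0,40],
    [0.075,0,0,0,40],
    [0.09,0,0,0,40],
    [0.105,0,0,0,40],
    [0.12,0,0,0,40],
    [0.135,0,0,0,40],
    [0.15,0,0,0,40],
    [0.165,0,0,0,40],
    [0.18,0,0,0,40],
    [0.195,0,0,0,40]
  ]
}}

```text
time_s: 13.27
tcp_pos: [0.5488, 0.0763, 0.0704]
eef_rot: [-179.7, 0.2, -87.7]
contact_force: [-1.3, 8.9, 5.9]
gripper_width: 0.04
gripper_force: 4.0
```

```bash
python3 - <<'E'
from h import *
import cv2
s=r.get_state();print(inrack(s["tcp_pos"]),s["eef_rot"]-[0,0,rkdeg],s["contact_force"])
im=eyes.capture("wrist"); cv2.imwrite("pics/w5.png",im[:,:,::-1])
E
```

```text
[-0.08216848  0.02209253  0.07036765] [-1.79704953e+02  1.70651629e-01  1.07277678e-01] [-1.32784296  8.90305313  5.94959321]
```

View pics/w5.png

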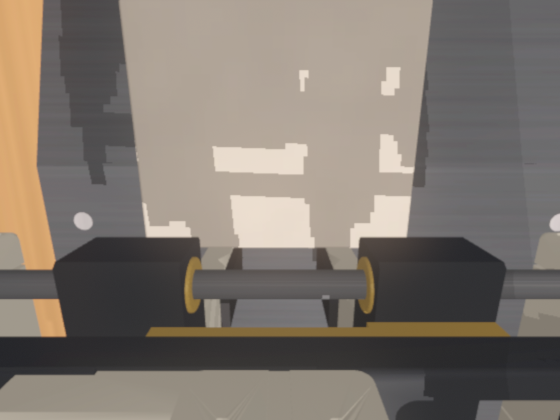

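The slab is still square and centred on the fingers (cols 132–425) as it crosses the brink. I'll keep pushing.

{"method": "step_arm", "body": {
  "plan": [
    [0.016,0,0,0,40],
    [0.032,0,0,0,40],
    [0.048,0,0,0,40],
    [0.064,0,0,0,40],
    [0.08,0,0,0,40],
    [0.096,0,0,0,40],
    [0.112,0,0,0,40],
    [0.128,0,0,0,40],
    [0.144,0,0,0,40],
    [0.16,0,0,0,40],
    [0.176,0,0,0,40],
    [0.192,0,0,0,40]
  ]
}}

```text
time_s: 14.32
tcp_pos: [0.5485, 0.0267, 0.0684]
eef_rot: [180.0, 0.0, -87.8]
contact_force: [-0.1, 1.4, -0.2]
gripper_width: 0.0401
gripper_force: 0.6
```

```bash
python3 - <<'E'
from h import *
s=r.get_state();print(inrack(s["tcp_pos"]),s["eef_rot"]-[0,0,rkdeg],s["contact_force"])
E
```

```text
[-0.0325366   0.0199841   0.06843772] [1.79998022e+02 6.95826999e-04 7.74528307e-02] [-0.07475711  1.42139622 -0.1919773 ]
```

{"method": "step_arm", "body": {
  "plan": [
    [0.014,0,0,0,40],
    [0.028,0,0,0,40],
    [0.042,0,0,0,40],
    [0.056,0,0.002,0,40],
    [0.07,0,0.006,0,40],
    [0.084,0,0.011,0,40],
    [0.098,0,0.015,0,40],
    [0.11,0,0.019,0,40],
    [0.12,0,0.023,0,40],
    [0.13,0,0.026,0,40],
    [0.138,0,0.028,0,40],
    [0.142,0,0.03,0,40]
  ]
}}

```text
time_s: 15.32
tcp_pos: [0.5501, -0.0086, 0.061]
eef_rot: [-180.0, -0.0, -87.8]
contact_force: [-0.5, 2.2, 3.2]
gripper_width: 0.0401
gripper_force: 1.5
```

```bash
python3 - <<'E'
from h import *
s=r.get_state();print(inrack(s["tcp_pos"]),s["eef_rot"]-[0,0,rkdeg],s["contact_force"])
E
```

```text
[0.0027922  0.02015711 0.06099029] [-1.79990345e+02 -7.99793349e-04  7.66810204e-02] [-0.52259501  2.18930653  3.17511266]
```

{"method": "step_arm", "body": {
  "plan": [
    [0.004,0,0.001,0,40],
    [0.008,0,0.002,0,40],
    [0.012,0,0.003,0,40],
    [0.016,0,0.004,0,40],
    [0.02,0,0.0055,0,40]
  ]
}}

```text
time_s: 15.73
tcp_pos: [0.55, -0.0135, 0.0595]
eef_rot: [180.0, -0.0, -87.8]
contact_force: [-0.5, 2.2, 0.6]
gripper_width: 0.0399
gripper_force: 0.9
```

{"method": "step_arm", "body": {
  "plan": [
    [0.003,0,0.001,0,40],
    [0.006,0,0.002,0,40],
    [0.009,0,0.003,0,40],
    [0.012,0,0.004,0,40]
  ]
}}

```text
time_s: 16.07
tcp_pos: [0.5502, -0.0165, 0.0585]
eef_rot: [180.0, -0.0, -87.8]
contact_force: [-0.3, 1.9, 0.6]
gripper_width: 0.0396
gripper_force: 0.8
```

{"method": "step_arm", "body": {
  "plan": [
    [0.002,0,0.001,0,40],
    [0.004,0,0.0015,0,40],
    [0.006,0,0.002,0,40],
    [0.008,0,0.0025,0,40]
  ]
}}

```text
time_s: 16.4
tcp_pos: [0.5503, -0.0185, 0.0579]
eef_rot: [180.0, -0.0, -87.8]
contact_force: [0.5, 1.2, -0.2]
gripper_width: 0.0401
gripper_force: 0.7
```

{"method": "step_arm", "body": {
  "plan": [
    [0.002,0,0.0005,0,40],
    [0.004,0,0.001,0,40],
    [0.006,0,0.002,0,40]
  ]
}}

```text
time_s: 16.65
tcp_pos: [0.5504, -0.0198, 0.0575]
eef_rot: [-180.0, 0.0, -87.8]
contact_force: [-3.2, 6.3, 3.7]
gripper_width: 0.0401
gripper_force: 3.3
```

Contact with the cleat is where the estimate put it. I'll increase the push in fine steps.

{"method": "step_arm", "body": {
  "plan": [
    [0.001,0,0,0,40],
    [0.002,0,0,0,40],
    [0.002,0,0,0,40]
  ]
}}

```text
time_s: 16.9
tcp_pos: [0.5505, -0.0198, 0.0575]
eef_rot: [-180.0, 0.0, -87.8]
contact_force: [-1.3, 6.1, 1.6]
gripper_width: 0.0403
gripper_force: 2.9
```

{"method": "step_arm", "body": {
  "plan": [
    [0.002,0,0,0,40],
    [0.003,0,0,0,40],
    [0.003,0,0,0,40]
  ]
}}

```text
time_s: 17.15
tcp_pos: [0.5505, -0.0199, 0.0575]
eef_rot: [-180.0, 0.1, -87.8]
contact_force: [-2.2, 9.4, 1.6]
gripper_width: 0.0399
gripper_force: 4.8
```

{"method": "step_arm", "body": {
  "plan": [
    [0.002,0,0,0,40],
    [0.004,0,0,0,40],
    [0.005,0,0,0,40],
    [0.005,0,0,0,40]
  ]
}}

```text
time_s: 17.48
tcp_pos: [0.5506, -0.02, 0.0576]
eef_rot: [-179.9, 0.2, -87.8]
contact_force: [-4.8, 15.6, 3.3]
gripper_width: 0.0403
gripper_force: 8.1
```

{"method": "step_arm", "body": {
  "plan": [
    [0.0005,0,0,0,40],
    [0.0005,0,0,0,40],
    [0.0005,0,0,0,40],
    [0.0005,0,0,0,40],
    [0.0005,0,0,0,40],
    [0.0005,0,0,0,40],
    [0.0005,0,0,0,40],
    [0.0005,0,0,0,40]
  ]
}}

```text
time_s: 18.15
tcp_pos: [0.5506, -0.02, 0.0576]
eef_rot: [-179.9, 0.2, -87.8]
contact_force: [-4.3, 16.6, 3.5]
gripper_width: 0.04
gripper_force: 8.3
```

{"method": "step_arm", "body": {
  "plan": [
    [-0.005,0,0,0,40],
    [-0.01,0,0,0,40],
    [-0.025,0,0,0,40],
    [-0.05,0,0,0,40],
    [-0.07,0,-0.05,0,40],
    [-0.08,0,-0.2,0,40],
    [-0.08,0,-0.35,0,40],
    [-0.08,0,-0.45,0,40],
    [-0.08,0,-0.5,0,40],
    [-0.08,0,-0.5,0,40]
  ]
}}

```text
time_s: 18.98
tcp_pos: [0.5516, -0.0022, 0.1863]
eef_rot: [-179.7, 0.0, -87.7]
contact_force: [1.0, -0.1, -0.5]
gripper_width: 0.0398
gripper_force: 0.0
```

```bash
python3 - <<'E'
from h import *
import cv2
s=r.get_state();print(s["tcp_pos"],s["contact_force"])
im=eyes.capture("wrist"); cv2.imwrite("pics/w6.png",im[:,:,::-1])
a=eyes.capture("scene")[150:330,200:380,::-1]
cv2.imwrite("pics/end.png",np.hstack([cv2.resize(im[:,:,::-1],(480,360)),cv2.resize(a,(320,360)) if 0 else cv2.resize(a,(320,320),interpolation=cv2.INTER_CUBIC)[:,:] if 0 else np.pad(cv2.resize(a,(320,320),interpolation=cv2.INTER_CUBIC),((0,40),(0,0),(0,0)))]))
E
```

```text
[ 0.55162812 -0.00221669  0.18628781] [ 1.04229801 -0.05276012 -0.46057981]
```

View pics/end.png

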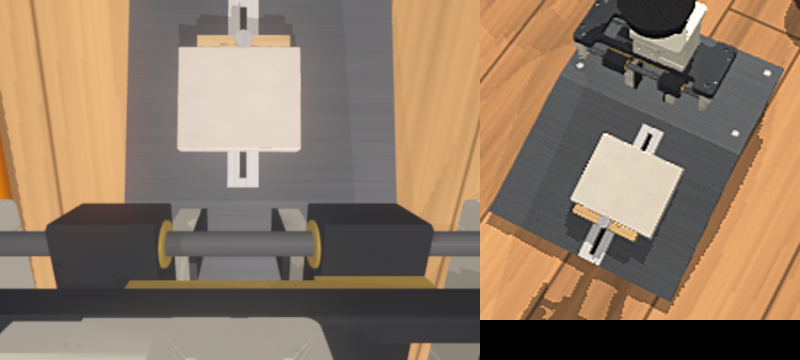

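```bash
python3 - <<'E'
import cv2,numpy as np
im=cv2.imread("pics/w6.png"); h=cv2.cvtColor(im,cv2.COLOR_BGR2HSV)
def line(m,lo,hi,last):
    xs=np.arange(lo,hi); ys=np.array([(np.where(m[:120,x])[0]+[0]) [0] if m[:120,x].any() else np.nan for x in xs])
    k=~np.isnan(ys); p=np.polyfit(xs[k],ys[k],1); k&=abs(ys-np.polyval(p,xs))<2; return np.polyfit(xs[k],ys[k],1),k.sum()
slab=(h[...,2]>170)&(h[...,1]<45); wood=(h[...,1]>60)&(h[...,2]>130)
sl=slab.copy(); sl[:50]=0
print('slab',line(sl,215,265,0),line(sl,300,340,0)); 
for a,b in((234,270),(300,336),(234,336)): print('cleat',line(wood,a,b,0))
print('slab all',line(sl,215,345,0))
E
```

```text
slab (array([4.15559241e-17, 5.50000000e+01]), np.int64(50)) (array([-1.76585573e-16,  5.50000000e+01]), np.int64(40))
cleat (array([-1.67310167e-02,  4.47078507e+01]), np.int64(36))
cleat (array([1.60875161e-02, 3.51977692e+01]), np.int64(36))
cleat (array([-2.54186601e-03,  4.11993906e+01]), np.int64(82))
slab all (array([-9.91155181e-17,  5.50000000e+01]), np.int64(112))
```

The leading edge is parallel to the cleat, centred within about 5 mm, and the arm is clear. I'll hand in the job.

```bash
python3 -c "
from plant import workorder
print(workorder.close_job())"
```

```text
the job is handed in; nothing more can be done
None
```

The slab lies on the slope square against the cleat and about 5 mm off its centre; I held a push of about 16 N for roughly 0.7 s, let go, and handed the job in at about 19 s, with no verdict returned.

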